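Couple the suction and hold the hinge jig's guide plate open

TASK

I want to clean the chips out of the hinge jig: push the grey suction adaptor all the way down onto the jig's dust port and let go of it, then lift the jig's spring-loaded guide plate to 60 degrees from closed and keep holding it still there while I brush out the bed underneath. Finish while holding the plate open; nothing else may prop it and it must not snap shut on the way. Leave the two hinges, the bradawl, the nail set and the ramekin where they are.

Things in the scene. Friction and masses are not known exactly. Their poses are not given: they have to be found in the camera images.
- adaptor: Loose grey plastic suction adaptor (stepped rigid hose cuff, open at both ends), about 60 g, standing upright, wide end down. Lower socket 46 mm outside, 36 mm bore, 44 mm high; tapers to an upper nozzle 36 mm outside from 50 to 80 mm above the bottom; 80 mm tall. Origin: centre of the bottom rim; z up the tube.
- jig: Black plastic hinge-boring jig fixed to the shelf: base 170 (x) by 250 mm (y), origin at the centre of its underside, z up, front (-x) to the robot. Middle: hinged guide plate over the bed (30 mm high). +y side: block 55 mm high with the dust port. -y side: block with a black turning knob, its top 73 mm above the shelf. Only the port is higher while the plate is closed.
- port (a point): Foot of the dust port, on the flat top of the +y block, 55 mm above the shelf: a black upright round spigot 33 mm in diameter stands 35 mm up from here (its last 6 mm taper to 27 mm). The adaptor's socket slides over it until its bottom rim rests on the block. Axes as the jig's.
- guide_plate (a joint): Guide plate angle, rad: 0 closed (level), grows as its front edge is lifted, stop at 1.6. Spring and weight pull it shut from every angle: about 2.5 N at the bar when closed, 3 N (square to the plate) at 60 degrees. Black plate 120 mm long, 104 wide, 10 thick with a 35 mm hole, hinged along its far (+x) edge; two arms 80 mm apart carry the bar handle in front of it.
- bar (a point): Middle of the plate's handle bar: round aluminium bar 12 mm in diameter along the jig's y, 80 mm clear between its arms, 44 mm gap between it and the plate's front edge. 175 mm from the hinge line, in the plate's mid-plane: closed, 55 mm above the shelf and 175 mm in front of plate_hinge, bare shelf below. Axes turn with the plate (x from bar to hinge).
- plate_hinge (a point): Middle of the guide plate's hinge line, 55 mm above the shelf; the hinge line runs along the jig's y axis. Axes as the jig's.
- hinge_a: Loose silver cabinet hinge, about 104 by 58 by 25 mm high, origin under its middle; bystander.
- hinge_b: The second silver cabinet hinge, same size; bystander.
- bradawl: Loose bradawl with orange handle, 145 mm long along its x, 31 mm thick, lying; origin under its middle; bystander.
- nail_set: Loose steel nail set, 110 mm long along its x, 10 mm thick, lying; origin under its middle; bystander.
- ramekin: Loose white ceramic ramekin of small screws, 70 mm in diameter, 38 mm high; origin at the centre of its underside; bystander.
Mind the look-alikes: they are no part of the job. Leave any blue look-alike of the adaptor alone.

How it is judged (in metres and radians):
On the way:
1. the adaptor is fully home on the dust port and let go of, the guide plate still closed (z of adaptor in the frame of port between -0.003 and 0.003 m and horizontal distance between adaptor and port below 0.005 m and angle between adaptor's own z axis and vertical below 0.07 rad and contact force between each of the arm, the fingers and adaptor below 0.2 N and value of joint guide_plate below 0.1 rad), for 0.2 s.
At the end, for the whole second after the job is handed in: The adaptor is fully down on the dust port (rim within 3 mm of the block, 5 mm of the axis, upright within 4 degrees), at rest, not touched; the robot alone holds the guide plate (contact over 0.8 N) at 60 degrees, give or take 6, and still (under 0.1 rad/s) (z of adaptor in the frame of port between -0.003 and 0.003 m and horizontal distance between adaptor and port below 0.005 m and angle between adaptor's own z axis and vertical below 0.07 rad and contact force between each of the arm, the fingers and adaptor below 0.2 N and value of joint guide_plate between 0.9422 and 1.1522 rad and velocity of joint guide_plate between -0.1 and 0.1 rad/s and contact force between any of the fingers, the arm and guide_plate above 0.8 N and linear speed of adaptor below 0.02 m/s and contact force between each of hinge_a, hinge_b, bradawl, nail_set, ramekin, adaptor and guide_plate below 0.1 N); the arm keeps its last pose, push and grip.
It fails at once if the guide plate snaps shut (falls faster than 3 rad/s) (velocity of joint guide_plate below -3 rad/s).
It fails at once if a hinge, the bradawl, the nail set or the ramekin is moved by more than 25 mm, or the ramekin is tipped (distance of any of hinge_a, hinge_b, bradawl, nail_set, ramekin from where it was at the start of the episode above 0.025 m or angle between ramekin's own z axis and vertical above 0.4 rad).
It also fails if it takes over 64 s, if anything falls off the work surface, if the arm or the gripper's body presses on something with over 40 N, if the wrist force passes 120 N, or if a joint passes its speed limit or range.

ROBOT

A 7-joint arm with a two-finger parallel gripper is mounted at the origin on the work surface. World frame = base frame: x ahead of the robot, y to its left, z up, the work surface at z = 0. Lengths are in mm, angles in rad, forces in N, time in s.
With the tool pointing down it reaches from about 350 to 900 mm from the base axis. Payload 19.9 kg.
Tool frame: the origin (TCP) lies at the centre of the arm's flange, where the gripper is bolted on; the fingertips stand 173 mm ahead of it and the grasp point (between the pads) lies 155 mm ahead of it (bot.tips_ahead is the distance from the TCP to the fingertips, in mm); z points along the fingers, y is the direction in which the jaws open and shut (so a half turn about z gives the same grasp; the last joint's range is limited). The gripper opens to 85 mm and grips with 20 to 120 N. Pads are 22 mm wide; open, the fingers measure 114 mm over their backs; the gripper's body (76 mm by 85 mm) begins 54 mm behind the grasp point. The pads swing forward as they close: fully open they stand 13 mm farther back than shut.
Start: joints at [-1.218, 0.417, -0.01, 1.614, 0.005, 1.111, -0.053], TCP at [240.377, 576.921, 404.66] pointing down, gripper open.
Joint ranges: [-2.81, 2.81], [-0.39, 2.02], [-1.27, 1.25], [0.06, 2.57], [-1.19, 4.33], [0.19, 2], [-2.82, 2.82]. Speed limits (rad/s): [1.89, 1.89, 2.39, 2.39, 3.01, 3.01, 3.01].

INTERFACE

Orientations are given as a rotation vector (axis times angle).
In Python, from rig import bot gives the robot as it stands.
- The arm moves only by the tool jog_arm, never from a script. Its argument "steps" is a list of rows, each a list of 6 numbers: the shift along the tool's x, y, z in cm, then the turn, a rotation vector about the tool's x, y, z in rad. A call has 1 to 8 rows; each row is the pose to reach, as a shift and turn from the pose commanded when the call began, along the tool's axes at that moment; what a row does not reach only later rows make up. A row lasts 1/10 s, in which the tool goes at most 50 mm and 8.59 degrees, less where a joint would pass 70% of its speed; a pose out of reach is approached as far as the arm can. A call with a gripper value outside its range is refused whole. "gripper" is the closure in counts, from 0 (fully open) to 255 (shut), set as the call begins (left out, the last holds). The fingers move at their own pace and stop on an object; the grip force is fixed at half the most. Time passes only in rows, so rows that repeat a pose let the fingers close. It gives the time, the measured TCP pose, the force and the opening at its end, in the units of the state.
- bot.get_state(): the state, without advancing time (a new reading comes with each control period).
- bot.snapshot(name): name is "side" or "top" or "wrist"; returns a dict with "img" (480x640x3 uint8, red, green, blue), "range_z" (480x640 float32, mm along the optical axis (not along the pixel's ray), 0 where there is no reading), "camera_matrix" (3x3 intrinsics, pixels), "R" (3x3) and "t" (3): a world point X has camera coordinates R X + t. Camera axes: x right, y down, z forward; pixel columns grow to the right and rows downward; lengths in mm; the calibration is good to about 2 mm. A picture is of the moment at which its call begins.
- bot.hand_in(): hands the job in, once; it reports no verdict.
The state is a dict: "t": time; "q": joint angles; "qd": joint speeds; "tau": joint torques, N m; "tool_pos": TCP position; "ee_rot": TCP orientation; "force": force on the tool from outside, world axes, zero at the start; "moment": the same for the moment, N m; "opening": opening from 0.0 (shut) to 1.0 (fully open).
Only numpy, scipy, OpenCV 4.12 (cv2) and the standard library are available. Lean on these libraries where they do the work, as an engineer would, in place of code of your own. Each camera call takes 0.05 s, during which the arm holds its last target. There are 200 camera calls.

## Working session

There is one attempt and no reset: what is moved stays moved. The work goes in short steps, Python scripts to look and compute and a tool call to move; the robot and the scene stay as the last step left them, time stands still between calls to the robot, and variables do not carry over. Pictures are saved under pics/ and viewed, about 8 in all and at most 12, crops included, and the job is handed in when it is done.

Besides the shell and the picture viewer there is one more tool, called as a command line: name --pt "numbers of a row" for each row, then --argument value for the rest. jog_arm: Moves the arm, as the interface text tells. Its arguments: {"type":"object","properties":{"steps":{"type":"array"},"gripper":{"type":"number"}},"required":["steps"]}

```bash
mkdir -p pics; ls; cat > h.py <<'E'
import numpy as np, cv2
from rig import bot
from scipy.spatial.transform import Rotation as Ro
def snap(n,f=None):
    s=bot.snapshot(n)
    if f: cv2.imwrite('pics/'+f,cv2.cvtColor(s['img'],cv2.COLOR_RGB2BGR))
    return s
def pts(s):
    K=s['camera_matrix'];z=s['range_z'];v,u=np.mgrid[:480,:640]
    c=np.stack([(u-K[0,2])/K[0,0]*z,(v-K[1,2])/K[1,1]*z,z],-1)
    p=(c-s['t'])@s['R']; p[z<=0]=np.nan
    return p
E
python3 - <<'E'
from h import *
a=snap('top','top.png');b=snap('side','side.png')
np.savez('s0.npz',a=pts(a),b=pts(b),ai=a['img'],bi=b['img'])
for s in (a,b): print(-s['R'].T@s['t'], s['R'][2])
st=bot.get_state(); print(st['t'],st['ee_rot'],st['opening'],st['force'])
E
```

```text
pics
[ 347.20068371   39.32463123 1089.2981547 ] [ 0.17459485  0.02207357 -0.98439291]
[ 190.20110908 -869.84508662  635.87957847] [ 0.29132229  0.81844223 -0.49526119]
0.1 [-6.16018887e-01 -3.08043119e+00  1.75613336e-03] 0.9987434236633497 [ 0.12199459 -1.05878394  0.32557668]
```

View pics/top.png

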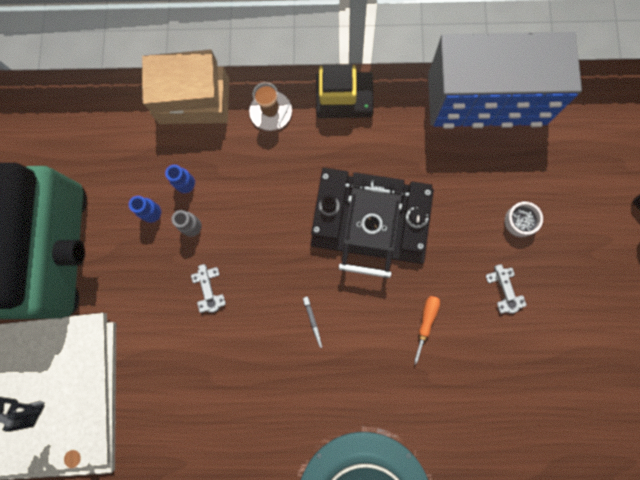

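View pics/side.png

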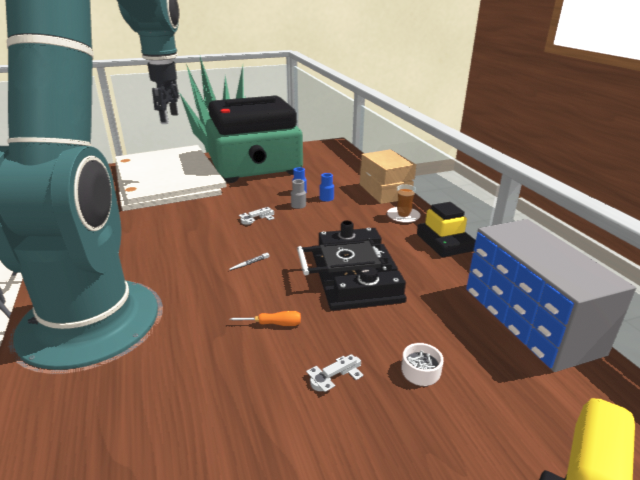

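The top view shows the grey adaptor at (185,221), with the blue look-alikes at (145,208) and (180,178). The port is at (329,204), the knob at (417,216) and the bar at (340-390,268). Next I measure these.

```bash
python3 - <<'E'
from h import *
d=np.load('s0.npz');p=d['a'];im=d['ai'].astype(int)
q=d['b']; bi=d['bi'].astype(int)
def reg(P,m,u0,u1,v0,v1,zl,zh):
    s=np.zeros(P.shape[:2],bool);s[v0:v1,u0:u1]=1
    s&=(P[...,2]>zl)&(P[...,2]<zh)
    if m is not None:s&=m
    return P[s]
def circ(X):
    A=np.c_[2*X[:,:2],np.ones(len(X))];b=(X[:,:2]**2).sum(1);c=np.linalg.lstsq(A,b,rcond=None)[0]
    return c[:2],np.sqrt(c[2]+c[0]**2+c[1]**2)
sat=im.max(2)-im.min(2)
X=reg(p,sat<40,165,205,200,245,70,90);print('adapt top',len(X),X.mean(0),X.min(0),X.max(0),cv2.minEnclosingCircle(X[:,:2].astype(np.float32)))
X=reg(p,None,312,350,188,222,80,100);print('port top',len(X),X.mean(0),X.min(0),X.max(0),cv2.minEnclosingCircle(X[:,:2].astype(np.float32)))
X=reg(p,im.min(2)>110,325,405,255,285,40,75);r=cv2.minAreaRect(X[:,:2].astype(np.float32));print('bar',len(X),X.mean(0),r)
X=reg(p,None,305,440,165,268,20,120);r=cv2.minAreaRect(X[:,:2].astype(np.float32));print('jig',len(X),r, cv2.boxPoints(r))
X=reg(p,None,305,440,165,268,50,60);r=cv2.minAreaRect(X[:,:2].astype(np.float32));print('jig top',len(X),r)
# side
sb=bi.max(2)-bi.min(2)
X=reg(q,sb<40,288,310,175,212,2,95);print('adapt side',len(X),X.mean(0),X.min(0),X.max(0))
for a,b in((5,40),(55,90)):
  Y=X[(X[:,2]>a)&(X[:,2]<b)];print(a,len(Y),circ(Y))
X=reg(q,None,338,358,215,240,62,95);print('port side',len(X),X.min(0),X.max(0),circ(X))
for n,(u,v) in dict(nail=(313,322),awl=(428,315),hA=(208,290),hB=(507,290),ram=(524,219),blue1=(145,208),blue2=(180,178)).items(): print(n,p[v,u])
E
```

```text
adapt top 163 [572.4152751  373.88904136  79.03693612] [555.47959692 356.63843744  70.50787235] [591.05065274 392.82160599  85.37857877] ((572.681396484375, 374.4817199707031), 18.550065994262695)
port top 196 [600.77150006  66.39256489  90.24777817] [585.86948953  51.30738885  80.30276254] [616.84282162  82.34278861  96.7888416 ] ((602.1309814453125, 66.58707427978516), 16.326316833496094)
bar 294 [463.1601648   -6.45922336  60.3777371 ] ((463.39752197265625, -6.289188385009766), (104.73414611816406, 13.24461555480957), 79.80860900878906)
jig 8118 ((566.8267211914062, -23.1988525390625), (247.18768310546875, 212.7939910888672), 80.56531524658203) [[ 441.60907 -127.67992]
 [ 651.5246  -162.56178]
 [ 692.0444    81.28221]
 [ 482.12885  116.16408]]
jig top 3439 ((566.5599975585938, -19.247100830078125), (239.0813751220703, 209.75906372070312), 80.27017974853516)
adapt side 373 [569.18425671 360.49410022  42.76754627] [542.65333603 345.82421302   2.13442584] [591.73427378 473.25917853  82.27842378]
5 157 (array([572.21119939, 369.32001948]), np.float64(19.734599047954866))
55 128 (array([572.74327253, 370.59452738]), np.float64(15.843252193796497))
port side 180 [585.97724407  45.75098236  62.71329935] [616.0103905   81.69003724  92.12568846] (array([601.55323001,  61.14258105]), np.float64(12.689571730260884))
nail [359.21977188 103.07706465  16.56119734]
awl [ 371.74893662 -137.56320312   28.40225814]
hA [427.92753485 326.21996578  26.06779468]
hB [ 422.71246025 -306.42957227   22.15579689]
ram [ 575.28802587 -353.44057643   21.37730104]
blue1 [596.66712146 451.66560191  76.14004179]
blue2 [660.26014328 380.11850203  78.15355553]
```

jog_arm --pt "-5 -0.8 1 0 0 0.08" --pt "-10 -1.6 2 0 0 0.16" --pt "-15 -2.4 3 0 0 0.24" --pt "-20 -3.2 4 0 0 0.32" --pt "-25 -4 5 0 0 0.4" --pt "-30 -4.8 6 0 0 0.48" --pt "-34.5 -5.5 7 0 0 0.55" --pt "-38.5 -6.1 7.5 0 0 0.6" --gripper 60

```text
t: 0.9
tool_pos: [573.7, 371.0, 328.6]
ee_rot: [-1.503, -2.758, 0.002]
force: [-0.7, 0.6, -0.2]
opening: 0.768
```

```bash
python3 - <<'E'
from h import *
st=bot.get_state();print(st['t'],st['tool_pos'],st['ee_rot'])
a=snap('wrist','w1.png');p=pts(a);im=a['img'].astype(int)
b=snap('top');pt=pts(b);ti=b['img'].astype(int)
for P,I in((p,im),(pt,ti)):
  m=(I.max(2)-I.min(2)<45)&(abs(P[...,0]-572)<35)&(abs(P[...,1]-372)<35)&(P[...,2]<90)
  for lo,hi in((74,88),(52,72),(4,40)):
    X=P[m&(P[...,2]>lo)&(P[...,2]<hi)]
    if len(X)>10: print(lo,len(X),X.mean(0),cv2.minEnclosingCircle(X[:,:2].astype(np.float32)))
E
```

```text
0.9 [573.74584556 370.97273161 328.5914907 ] [-1.50299995e+00 -2.75840929e+00  1.95309154e-03]
74 1078 [571.50928193 373.92790084  79.37382799] ((572.0440063476562, 373.251953125), 17.871015548706055)
52 635 [571.33524852 374.30590671  62.30412132] ((570.20849609375, 376.2879638671875), 17.277986526489258)
4 718 [570.61673998 374.9725195   21.96265346] ((570.029296875, 375.748779296875), 21.849651336669922)
74 69 [574.99758851 364.9802555   79.48506536] ((573.9714965820312, 372.9924621582031), 18.965816497802734)
52 65 [566.53379724 363.80587863  60.58541088] ((570.7675170898438, 372.4230041503906), 20.080963134765625)
4 134 [561.03034801 363.36745913  20.45895389] ((565.2189331054688, 377.6259765625), 30.7475643157959)
```

View pics/w1.png

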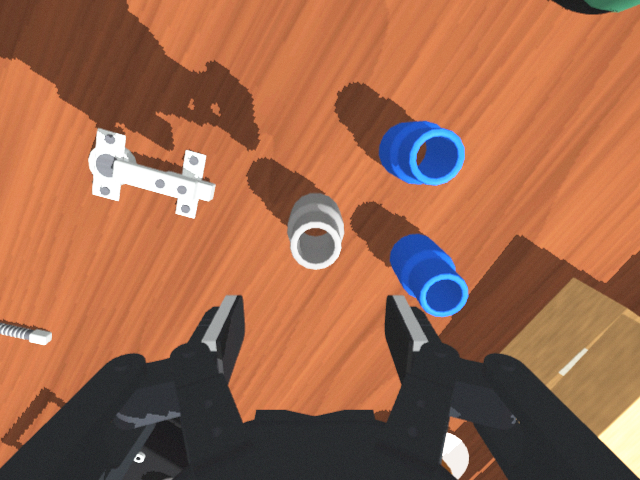

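The wrist view shows the grey adaptor's rim at (316,245), centred between the jaws, with the blue ones clear to the right. I descend and grip it.

jog_arm --pt "0.3 0 3 0 0 0" --pt "0.3 0 6 0 0 0" --pt "0.3 0 8.5 0 0 0" --pt "0.3 0 10 0 0 0" --pt "0.3 0 10.4 0 0 0" --pt "0.3 0 10.4 0 0 0"

```text
t: 1.6
tool_pos: [570.8, 375.1, 225.8]
ee_rot: [1.499, 2.761, -0.0]
force: [0.7, 0.9, 1.1]
opening: 0.768
```

jog_arm --pt "0 0 0 0 0 0" --pt "0 0 0 0 0 0" --pt "0 0 0 0 0 0" --pt "0 0 0 0 0 0" --pt "0 0 0 0 0 0" --pt "0 0 0 0 0 0" --gripper 255

```text
t: 2.2
tool_pos: [571.1, 375.3, 227.2]
ee_rot: [1.499, 2.76, 0.003]
force: [-1.2, -0.3, 7.1]
opening: 0.396
```

jog_arm --pt "0 0 -2 0 0 0" --pt "0 0 -5 0 0 0" --pt "0 0 -9 0 0 0" --pt "0 0 -12 0 0 0" --pt "0 0 -14 0 0 0" --pt "0 0 -14 0 0 0"

```text
t: 2.8
tool_pos: [571.1, 375.2, 369.8]
ee_rot: [1.498, 2.759, 0.008]
force: [-0.2, -1.4, -0.0]
opening: 0.398
```

jog_arm --pt "-3 -1.6 0 0 0 0.05" --pt "-7 -3.6 0 0 0 0.13" --pt "-11.2 -5.7 0 0 0 0.21" --pt "-15.4 -7.9 0 0 0 0.29" --pt "-19.6 -10 0 0 0 0.37" --pt "-23.4 -12 0 0 0 0.44" --pt "-26.3 -13.5 0 0 0 0.5" --pt "-27.6 -14.2 0 0 0 0.5"

```text
t: 3.6
tool_pos: [601.8, 62.7, 365.7]
ee_rot: [2.141, 2.298, -0.001]
force: [-0.2, 0.9, -1.1]
opening: 0.394
```

jog_arm --pt "0 0 0 0 0 0" --pt "0 0 0 0 0 0"

```text
t: 3.8
tool_pos: [601.8, 67.2, 365.5]
ee_rot: [-2.133, -2.306, -0.0]
force: [0.1, 1.6, -0.8]
opening: 0.398
```

```bash
python3 - <<'E'
from h import *
st=bot.get_state();print(st['t'],st['tool_pos'],st['force']);R=Ro.from_rotvec(st['ee_rot']).as_matrix();print(R.round(3))
W=snap('wrist','w2.png')
for n,a in(('wrist',W),('side',snap('side','s2.png')),('top',snap('top'))):
  P=pts(a);I=a['img'].astype(int);print(n)
  g=(abs(P[...,0]-601)<45)&(abs(P[...,1]-65)<45)
  m=g&(I.max(2)-I.min(2)<45)&(I.max(2)>60)
  for lo,hi in((146,185),(195,215),(218,230)):
    X=P[m&(P[...,2]>lo)&(P[...,2]<hi)]
    if len(X)>15: print(lo,len(X),X.mean(0),X.min(0),X.max(0))
  X=P[g&(P[...,2]>80)&(P[...,2]<98)]
  if len(X)>15: print('port',len(X),X.mean(0),X.min(0),X.max(0),cv2.minEnclosingCircle(X[:,:2].astype(np.float32)))
im=np.hstack([cv2.resize(cv2.imread('pics/w2.png'),(400,300)),cv2.resize(cv2.imread('pics/s2.png')[120:300,240:480],(400,300))])
cv2.imwrite('pics/c2.png',im)
E
```

```text
3.8 [601.8175013   67.22149725 365.50327914] [ 0.10612114  1.57616716 -0.76294456]
[[-0.077  0.997 -0.   ]
 [ 0.997  0.077  0.   ]
 [ 0.    -0.    -1.   ]]
wrist
146 2552 [600.86606232  77.24213415 171.2050603 ] [579.38022971  45.50873349 146.02645969] [623.5784622   88.01698627 184.98973734]
195 3739 [601.62651941  68.1931819  205.96962289] [570.71024013  50.75367357 195.01751363] [631.67451248  83.03435127 214.99458414]
218 2215 [601.58057373  68.43534409 220.01111792] [570.80815341  47.23183996 218.00024523] [631.5531651   82.94494332 229.99342946]
port 469 [600.76689059  75.19526421  87.70687276] [585.56186228  65.13398896  80.18660911] [617.04914101  81.0997135   92.32917027] ((601.332275390625, 67.5233154296875), 15.897537231445312)
side
146 296 [595.63182423  48.90762626 166.33264165] [579.14642487  38.5737202  146.19741135] [621.40688436  76.55318122 184.99471978]
195 192 [602.67909424  55.92555292 205.83030809] [577.64932986  43.73920666 195.12483166] [633.70828388  81.51244754 214.97354667]
218 53 [603.51107586  57.5765026  222.5915257 ] [577.20571859  46.80030932 218.18330346] [633.93735855  79.03174945 229.74652523]
port 99 [600.63036517  58.41487566  87.39157335] [586.13159349  44.64330603  80.28134149] [616.87088543  77.30882918  91.88595796] ((602.7127075195312, 61.00767135620117), 16.58993148803711)
top
```

View pics/c2.png

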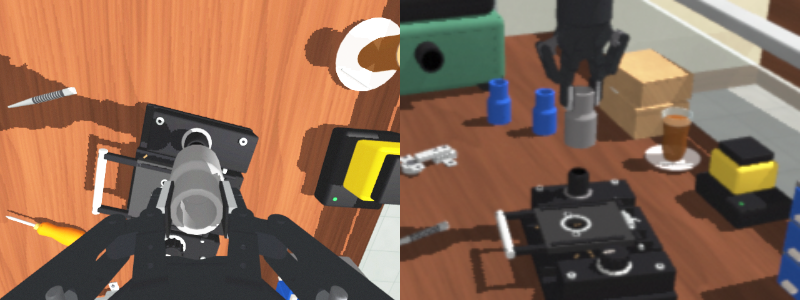

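Measured in the same camera, adaptor and port axes agree to about 0.5 mm. I lower it.

jog_arm --pt "0 0 2 0 0 0" --pt "0 0 3.5 0 0 0" --pt "0 0 4.5 0 0 0" --pt "0 0 5 0 0 0" --pt "0 0 5.5 0 0 0" --pt "0 0 5.5 0 0 0"

```text
t: 4.55
tool_pos: [601.9, 66.3, 310.4]
ee_rot: [-2.135, -2.304, 0.001]
force: [-0.4, -0.5, -0.7]
opening: 0.397
```

jog_arm --pt "0 0 0.6 0 0 0" --pt "0 0 1.2 0 0 0" --pt "0 0 1.8 0 0 0" --pt "0 0 2.3 0 0 0" --pt "0 0 2.6 0 0 0" --pt "0 0 2.6 0 0 0"

```text
t: 5.15
tool_pos: [601.8, 66.2, 284.2]
ee_rot: [-2.135, -2.304, 0.001]
force: [-0.2, -0.6, -1.6]
opening: 0.396
```

jog_arm --pt "0 0 0.1 0 0 0" --pt "0 0 0.2 0 0 0" --pt "0 0 0.3 0 0 0" --pt "0 0 0.4 0 0 0" --pt "0 0 0.4 0 0 0"

```text
t: 5.65
tool_pos: [602.1, 66.1, 282.1]
ee_rot: [2.135, 2.304, 0.002]
force: [-6.7, -0.1, 20.0]
opening: 0.396
```

Contact came at the predicted height (282 mm, 20 N). I ease off, open and rise.

jog_arm --pt "0 0 -0.1 0 0 0" --pt "0 0 -0.1 0 0 0" --pt "0 0 -0.1 0 0 0" --pt "0 0 -0.1 0 0 0" --pt "0 0 -0.1 0 0 0" --gripper 60

```text
t: 6.15
tool_pos: [601.9, 66.2, 281.6]
ee_rot: [2.135, 2.304, -0.0]
force: [0.6, -0.2, -0.5]
opening: 0.763
```

jog_arm --pt "0 0 -1 0 0 0" --pt "0 0 -3 0 0 0" --pt "0 0 -7 0 0 0" --pt "0 0 -11 0 0 0" --pt "0 0 -14 0 0 0" --pt "0 0 -14 0 0 0"

```text
t: 6.75
tool_pos: [602.5, 65.9, 426.8]
ee_rot: [2.133, 2.301, 0.009]
force: [0.0, 0.2, -0.0]
opening: 0.767
```

```bash
python3 - <<'E'
from h import *
st=bot.get_state();print(st['t'],st['tool_pos'],st['force'])
for n in('wrist','side','top'):
  a=snap(n,f'3{n}.png');P=pts(a);I=a['img'].astype(int);print(n)
  g=(abs(P[...,0]-601)<45)&(abs(P[...,1]-65)<45)
  X=P[g&(P[...,2]>126)&(P[...,2]<145)]
  if len(X)>15: print('rim',len(X),np.median(X,0),cv2.minEnclosingCircle(X[:,:2].astype(np.float32)))
  X=P[g&(P[...,2]>60)&(P[...,2]<95)]
  if len(X)>15: print('sock',len(X),X.min(0),X.max(0))
  X=P[(I.min(2)>110)&(abs(P[...,0]-463)<25)&(abs(P[...,1]+6)<60)&(P[...,2]>35)&(P[...,2]<75)]
  if len(X)>15: print('bar',len(X),X.mean(0),X[:,2].max(),cv2.minAreaRect(X[:,:2].astype(np.float32)))
cv2.imwrite('pics/c3.png',np.hstack([cv2.resize(cv2.imread('pics/3top.png')[140:300,260:460],(400,320)),cv2.resize(cv2.imread('pics/3side.png')[180:320,270:445],(400,320))]))
E
```

```text
6.75 [602.46822876  65.90350209 426.76765754] [ 0.00863036  0.20388068 -0.0377374 ]
wrist
rim 850 [602.2377292   64.18949123 134.78463817] ((602.374755859375, 63.888729095458984), 17.88047981262207)
sock 844 [556.25136297  20.0003358   60.01084747] [645.35392792  86.58051061  94.8171848 ]
bar 978 [464.38709296  -5.01250288  59.54724075] 62.879192116189294 ((463.3247985839844, -8.339969635009766), (106.19792938232422, 12.57023811340332), 80.7435531616211)
side
rim 108 [602.98519548  56.496996   131.56466986] ((602.0092163085938, 62.00619888305664), 19.58271598815918)
sock 239 [557.5224259   20.76283434  60.00753715] [642.72557445  73.92861419  94.82634538]
bar 148 [461.56878918 -16.38943052  58.39775067] 61.70367828849644 ((462.9152526855469, -11.140491485595703), (108.22402954101562, 12.453008651733398), 78.95783996582031)
top
bar 79 [456.80159069 -44.21850125  60.33546452] 66.58317874133236 ((457.03729248046875, -44.49549865722656), (27.515544891357422, 11.798868179321289), 82.27144622802734)
```

View pics/c3.png

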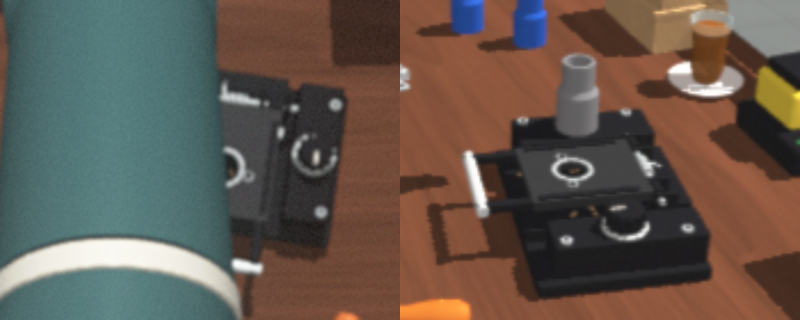

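Adaptor is home: rim at z = 134.8 mm against 135 expected, within about 1 mm of the axis, fingers clear. The bar centre is at about (463,-8,55) with yaw about -9.5°. Before choosing a tilt I check the wrist range.

```bash
python3 - <<'E'
from h import *
st=bot.get_state();q=st['q'];print(np.round(q,3),st['tool_pos'],st['ee_rot'])
q0=np.array([-1.218,.417,-.01,1.614,.005,1.111,-.053])
f=lambda q:np.array([np.sin(q[1]),np.sin(q[1]+q[3])])
A=np.array([f(q0),f(q)]);r=np.array([np.hypot(240.377,576.921),np.hypot(*st['tool_pos'][:2])])
L=np.linalg.solve(A,r);print('L',L)
for qq,z in((q0,404.66),(q,st['tool_pos'][2])): print(z-L[0]*np.cos(qq[1])-L[1]*np.cos(qq[1]+qq[3]))
R=Ro.from_rotvec(st['ee_rot']).as_matrix()
xj=np.array([.987,-.163,0]);yj=np.array([.163,.987,0]);bar=np.array([463.3,-8,55]);hin=bar+175*xj;print('hinge',hin)
for nm,al,ti in(('pre',0,40),('0',0,40),('60',60,-20),('60v',60,0)):
  a,t=np.radians([al,ti]);b=hin+175*(-np.cos(a)*xj+np.sin(a)*np.array([0,0,1]))
  tz=np.sin(t)*xj-np.cos(t)*np.array([0,0,1]);T=np.c_[yj,np.cross(tz,yj),tz]
  p=b-tz*(255 if nm=='pre' else 155)
  print(nm,b.round(),p.round(),'shift cm',(R.T@(p-st['tool_pos'])/10).round(2),'turn',Ro.from_matrix(R.T@T).as_rotvec().round(3))
E
```

```text
[-0.474  0.387  0.409  1.658 -0.167  1.131  0.055] [601.67416335  66.26192419 421.62973879] [-2.13525265e+00 -2.30421983e+00  2.40113863e-04]
L [621.99624278 416.39557497]
20.897806648668137
35.9062166877643
hinge [636.025 -36.525  55.   ]
pre [463.  -8.  55.] [302.  19. 250.] shift cm [ -2.46 -30.29  17.14] turn [-0.695 -0.084  0.23 ]
0 [463.  -8.  55.] [365.   8. 174.] shift cm [ -3.99 -24.04  24.79] turn [-0.695 -0.084  0.23 ]
60 [550. -22. 207.] [602. -31. 352.] shift cm [-9.69 -0.71  6.94] turn [0.347 0.042 0.237]
60v [550. -22. 207.] [550. -22. 362.] shift cm [-8.43 -5.86  6.01] turn [-0.    0.    0.24]
```

```bash
cat > g.py <<'E'
from h import *
xj=np.array([.987,-.163,0]);yj=np.array([.163,.987,0]);bar=np.array([463.3,-8,55]);hin=bar+175*xj;uz=np.array([0,0,1])
def tgt(al,ti,back=0):
  a,t=np.radians([al,ti]);b=hin+175*(-np.cos(a)*xj+np.sin(a)*uz)
  tz=np.sin(t)*xj-np.cos(t)*uz;return b-tz*(155+back),np.c_[yj,np.cross(tz,yj),tz]
def show(nm,p,T,p0,R):
  print(nm,p.round(),'cm',(R.T@(p-p0)/10).round(2),'turn',Ro.from_matrix(R.T@T).as_rotvec().round(3))
E
python3 - <<'E'
from g import *
st=bot.get_state();R=Ro.from_rotvec(st['ee_rot']).as_matrix()
show('pre',*tgt(0,10,100),st['tool_pos'],R)
E
```

```text
pre [420.  -1. 306.] cm [ -5.3  -18.66  11.55] turn [-0.174 -0.021  0.239]
```

jog_arm --pt "-1 -3.5 1 -0.03 0 0.04" --pt "-2 -7.5 2.5 -0.07 -0.01 0.09" --pt "-3.2 -11.5 5 -0.11 -0.01 0.14" --pt "-4.3 -15 8 -0.14 -0.02 0.19" --pt "-5 -17.5 10.5 -0.16 -0.02 0.23" --pt "-5.3 -18.7 11.5 -0.17 -0.02 0.24" --pt "-5.3 -18.7 11.5 -0.17 -0.02 0.24" --pt "-5.3 -18.7 11.5 -0.17 -0.02 0.24" --gripper 128

```text
t: 7.7
tool_pos: [419.9, -0.7, 306.9]
ee_rot: [2.294, 1.945, 0.166]
force: [1.4, -0.6, 0.0]
opening: 0.5
```

```bash
python3 - <<'E'
from g import *
st=bot.get_state();print(st['t'],np.round(st['q'],2),st['tool_pos'],st['opening']);R=Ro.from_rotvec(st['ee_rot']).as_matrix();print(R.round(3))
a=snap('wrist','w4.png');P=pts(a);I=a['img'].astype(int)
X=P[(I.min(2)>110)&(abs(P[...,0]-463)<25)&(abs(P[...,1]+6)<60)&(P[...,2]>35)&(P[...,2]<75)]
if len(X)>15: print('bar',len(X),X.mean(0),X[:,2].max(),cv2.minAreaRect(X[:,:2].astype(np.float32)))
show('0',*tgt(0,10),st['tool_pos'],R)
E
```

```text
7.7 [-0.53  0.17  0.48  2.25 -0.07  0.57 -0.16] [419.91512879  -0.65479812 306.85596632] 0.4995839685913106
[[ 0.163  0.972  0.167]
 [ 0.987 -0.161 -0.028]
 [ 0.     0.17  -0.986]]
bar 2331 [462.32458497  -3.95355535  59.43111495] 62.726888848546295 ((462.66070556640625, -8.370311737060547), (106.2353744506836, 12.474963188171387), 80.29548645019531)
0 [437.  -4. 208.] cm [-0.02  0.   10.07] turn [-0.004 -0.    -0.   ]
```

View pics/w4.png

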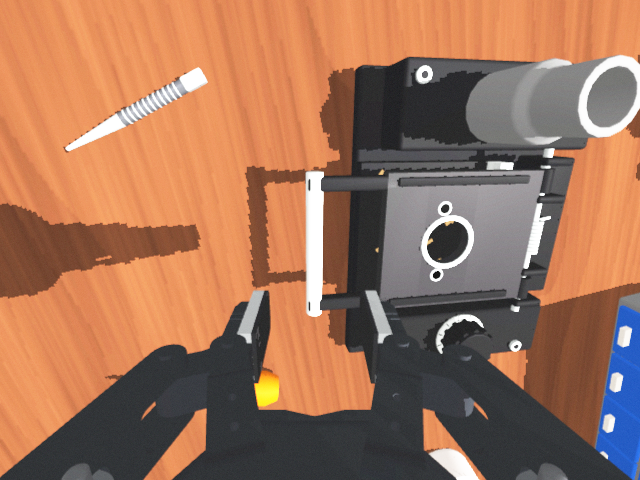

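The bar (column 315) lies parallel to the pads and centred between them. I advance and grip it.

jog_arm --pt "0 0 2 0 0 0" --pt "0 0 5 0 0 0" --pt "0 0 8 0 0 0" --pt "0 0 9.6 0 0 0" --pt "0 0 10 0 0 0" --pt "0 0 10 0 0 0"

```text
t: 8.35
tool_pos: [436.8, -3.6, 208.2]
ee_rot: [2.294, 1.945, 0.166]
force: [-0.3, -0.9, 0.4]
opening: 0.499
```

jog_arm --pt "0 0 0 0 0 0" --pt "0 0 0 0 0 0" --pt "0 0 0 0 0 0" --pt "0 0 0 0 0 0" --pt "0 0 0 0 0 0" --pt "0 0 0 0 0 0" --gripper 255

```text
t: 8.95
tool_pos: [436.2, -3.3, 208.4]
ee_rot: [2.294, 1.945, 0.168]
force: [-4.4, 2.6, 5.8]
opening: 0.114
```

```bash
python3 - <<'E'
from g import *
st=bot.get_state();print(st['t'],st['tool_pos'],st['opening'],st['force']);R=Ro.from_rotvec(st['ee_rot']).as_matrix()
p0=st['tool_pos'];off=p0-tgt(0,10)[0];print(off)
for a in range(0,61,5):
  p,T=tgt(a,10-a*50/60); show(a,p,T,*tgt(0,10))
E
```

```text
8.95 [436.24318989  -3.33071267 208.38881411] 0.114039878092277 [-4.35030348  2.58193788  5.79997465]
[-0.49124365  0.28206612  0.74361239]
0 [437.  -4. 208.] cm [0. 0. 0.] turn [ 0. -0.  0.]
5 [448.  -6. 224.] cm [ 0.    1.46 -1.45] turn [ 0.073 -0.     0.   ]
10 [461.  -8. 240.] cm [ 0.    3.04 -2.78] turn [0.145 0.    0.   ]
15 [476. -10. 255.] cm [ 0.    4.73 -3.99] turn [0.218 0.    0.   ]
20 [491. -13. 269.] cm [ 0.    6.53 -5.06] turn [0.291 0.    0.   ]
25 [508. -15. 281.] cm [ 0.    8.42 -5.98] turn [0.364 0.    0.   ]
30 [526. -18. 292.] cm [ 0.   10.39 -6.76] turn [0.436 0.    0.   ]
35 [545. -21. 302.] cm [ 0.   12.42 -7.37] turn [0.509 0.    0.   ]
40 [564. -25. 310.] cm [ 0.   14.51 -7.82] turn [0.582 0.    0.   ]
45 [585. -28. 316.] cm [ 0.   16.64 -8.09] turn [0.655 0.    0.   ]
50 [605. -31. 321.] cm [ 0.   18.8  -8.19] turn [0.727 0.    0.   ]
55 [627. -35. 324.] cm [ 0.   20.97 -8.12] turn [0.8 0.  0. ]
60 [648. -39. 325.] cm [-0.   23.14 -7.87] turn [0.873 0.    0.   ]
```

Gripped (opening reads 2 mm low, as it did on the adaptor). I lift along the arc in stages.

jog_arm --pt "0 0.7 -0.75 0.036 0 0" --pt "0 1.46 -1.45 0.073 0 0" --pt "0 2.25 -2.12 0.109 0 0" --pt "0 3.04 -2.78 0.145 0 0" --pt "0 3.9 -3.4 0.182 0 0" --pt "0 4.73 -3.99 0.218 0 0" --pt "0 5.63 -4.53 0.254 0 0" --pt "0 6.53 -5.06 0.291 0 0"

```text
t: 9.75
tool_pos: [491.3, -12.4, 269.2]
ee_rot: [-2.323, -1.97, 0.12]
force: [-0.0, 3.0, -5.3]
opening: 0.113
```

```bash
python3 - <<'E'
from g import *
st=bot.get_state();print(st['t'],np.round(st['q'],2),st['tool_pos'],st['opening'],st['force']);R=Ro.from_rotvec(st['ee_rot']).as_matrix()
g=st['tool_pos']+155*R[:,2];d=g-hin;print('alpha',np.degrees(np.arctan2(d[2],-d@xj)),'r',np.hypot(d[2],d@xj),'lat',d@yj)
for a in range(25,61,5): show(a,*tgt(a,10-a*50/60),*tgt(20,10-20*50/60))
E
```

```text
9.75 [-0.36  0.42  0.4   2.03 -0.23  0.86  0.02] [491.2723583  -12.44399189 269.23638845] 0.11309310548510569 [-3.37995583e-03  3.03742362e+00 -5.29308607e+00]
alpha 20.022122573163315 r 176.40456386225407 lat 0.2789303673705419
25 [508. -15. 281.] cm [-0.    1.54 -1.43] turn [0.073 0.    0.   ]
30 [526. -18. 292.] cm [-0.    3.21 -2.73] turn [0.145 0.    0.   ]
35 [545. -21. 302.] cm [-0.    4.98 -3.9 ] turn [0.218 0.    0.   ]
40 [564. -25. 310.] cm [-0.    6.86 -4.93] turn [0.291 0.    0.   ]
45 [585. -28. 316.] cm [-0.    8.82 -5.81] turn [0.364 0.    0.   ]
50 [605. -31. 321.] cm [-0.   10.86 -6.52] turn [0.436 0.    0.   ]
55 [627. -35. 324.] cm [-0.   12.96 -7.07] turn [0.509 0.    0.   ]
60 [648. -39. 325.] cm [-0.   15.11 -7.45] turn [0.582 0.    0.   ]
```

jog_arm --pt "0 0.75 -0.73 0.036 0 0" --pt "0 1.54 -1.43 0.073 0 0" --pt "0 2.37 -2.09 0.109 0 0" --pt "0 3.21 -2.73 0.145 0 0" --pt "0 4.09 -3.33 0.182 0 0" --pt "0 4.98 -3.9 0.218 0 0" --pt "0 5.91 -4.43 0.254 0 0" --pt "0 6.86 -4.93 0.291 0 0"

```text
t: 10.55
tool_pos: [564.0, -24.6, 309.7]
ee_rot: [-2.135, -1.811, 0.381]
force: [-5.5, 2.6, -0.0]
opening: 0.116
```

```bash
python3 - <<'E'
from g import *
st=bot.get_state();print(st['t'],np.round(st['q'],2),st['tool_pos'],st['opening'],st['force']);R=Ro.from_rotvec(st['ee_rot']).as_matrix()
g=st['tool_pos']+155*R[:,2];d=g-hin;print('alpha',np.degrees(np.arctan2(d[2],-d@xj)),'r',np.hypot(d[2],d@xj),'lat',d@yj)
for a in np.arange(42.5,61,2.5): show(a,*tgt(a,10-a*50/60),*tgt(40,10-40*50/60))
E
```

```text
10.55 [-0.29  0.55  0.4   1.73 -0.24  1.33  0.04] [564.03074322 -24.61019849 309.74789857] 0.11552478201204754 [-5.54765072  2.64433696 -0.00871889]
alpha 39.79789175096494 r 176.3986566641305 lat 0.15088844383413402
42.5 [574. -26. 313.] cm [-0.    0.8  -0.72] turn [ 0.036 -0.     0.   ]
45.0 [585. -28. 316.] cm [-0.    1.63 -1.4 ] turn [ 0.073 -0.     0.   ]
47.5 [595. -30. 319.] cm [-0.    2.49 -2.05] turn [ 0.109 -0.     0.   ]
50.0 [605. -31. 321.] cm [-0.    3.38 -2.67] turn [ 0.145 -0.     0.   ]
52.5 [616. -33. 323.] cm [-0.    4.29 -3.26] turn [ 0.182 -0.     0.   ]
55.0 [627. -35. 324.] cm [-0.    5.23 -3.8 ] turn [ 0.218 -0.     0.   ]
57.5 [637. -37. 325.] cm [-0.    6.19 -4.31] turn [ 0.255 -0.     0.   ]
60.0 [648. -39. 325.] cm [-0.    7.18 -4.78] turn [ 0.291 -0.     0.   ]
```

jog_arm --pt "0 0.8 -0.72 0.036 0 0" --pt "0 1.63 -1.4 0.073 0 0" --pt "0 2.49 -2.05 0.109 0 0" --pt "0 3.38 -2.67 0.145 0 0" --pt "0 4.29 -3.26 0.182 0 0" --pt "0 5.23 -3.8 0.218 0 0" --pt "0 6.19 -4.31 0.255 0 0" --pt "0 7.18 -4.78 0.291 0 0"

```text
t: 11.35
tool_pos: [647.8, -38.7, 325.1]
ee_rot: [-1.934, -1.64, 0.605]
force: [-11.3, 2.7, 8.8]
opening: 0.117
```

jog_arm --pt "0 0 0 0 0 0" --pt "0 0 0 0 0 0" --pt "0 0 0 0 0 0" --pt "0 0 0 0 0 0" --pt "0 0 0 0 0 0"

```text
t: 11.85
tool_pos: [647.5, -38.6, 325.4]
ee_rot: [-1.936, -1.641, 0.603]
force: [-10.8, 1.6, 11.1]
opening: 0.113
```

```bash
python3 - <<'E'
from g import *
st=bot.get_state();print(st['t'],np.round(st['q'],2),np.abs(st['qd']).max(),st['tool_pos'],st['opening'],st['force']);R=Ro.from_rotvec(st['ee_rot']).as_matrix()
g=st['tool_pos']+155*R[:,2];d=g-hin;print('alpha',np.degrees(np.arctan2(d[2],-d@xj)),'r',np.hypot(d[2],d@xj),'lat',d@yj)
d0=np.load('s0.npz')
for n,k in(('side','b'),('top','a')):
  a=snap(n,f'5{n}.png');P=pts(a);Q=d0[k];print(n)
  X=P[(abs(P[...,0]-601)<25)&(abs(P[...,1]-65)<25)&(P[...,2]>126)&(P[...,2]<142)]
  if len(X)>15: print('rim',len(X),X[:,2].max(),cv2.minEnclosingCircle(X[:,:2].astype(np.float32)))
  # plate surface slope in the side view
  J=(P-hin)@np.c_[xj,yj,uz]
  m=(J[...,0]>-75)&(J[...,0]<-10)&(abs(J[...,1])<45)&(J[...,2]>0)&(J[...,2]<120)
  if m.sum()>50:
    Y=J[m];c=np.linalg.lstsq(np.c_[Y[:,[0,1]],np.ones(len(Y))],Y[:,2],rcond=None)[0];print('plate',m.sum(),np.degrees(np.arctan(-c[0])))
  # bystanders: depth change near each
  for nm,(x,y) in dict(nail=(359,103),awl=(372,-137),hA=(428,326),hB=(423,-306),ram=(575,-353)).items():
    f=lambda A:(lambda X:(len(X),X[:,:2].mean(0).round(1) if len(X) else 0))(A[(abs(A[...,0]-x)<75)&(abs(A[...,1]-y)<65)&(A[...,2]>5)&(A[...,2]<45)])
    print(nm,f(Q),f(P))
cv2.imwrite('pics/c5.png',cv2.resize(cv2.imread('pics/5side.png')[80:400,200:460],(520,600)))
E
```

```text
11.85 [-0.2   0.75  0.38  1.4  -0.25  1.76  0.06] 0.0018535175721344902 [647.53248673 -38.62135098 325.43079259] 0.11250355202334252 [-10.78022296   1.63637987  11.11383475]
alpha 59.77700126547128 r 176.32703278164288 lat -0.038453944252545114
side
rim 39 136.8736425099307 ((601.8336181640625, 62.88730239868164), 18.81624412536621)
plate 77 57.41475203864028
nail (115, array([367. , 101.1])) (107, array([366.4, 101.3]))
awl (568, array([ 366.4, -149.4])) (569, array([ 366.4, -149.5]))
hA (253, array([428.6, 323. ])) (259, array([429.7, 323. ]))
hB (828, array([ 417.4, -315.4])) (825, array([ 416.9, -315.6]))
ram (1396, array([ 572.7, -357.4])) (1399, array([ 572.6, -357.4]))
top
nail (328, array([361.2, 105.6])) (0, 0)
awl (629, array([ 368.7, -138.1])) (593, array([ 368.6, -140.9]))
hA (806, array([427. , 326.9])) (777, array([427.9, 329.9]))
hB (722, array([ 420.5, -309.4])) (734, array([ 419. , -307.5]))
ram (1035, array([ 574.9, -351. ])) (1043, array([ 574.8, -351.1]))
```

View pics/c5.png

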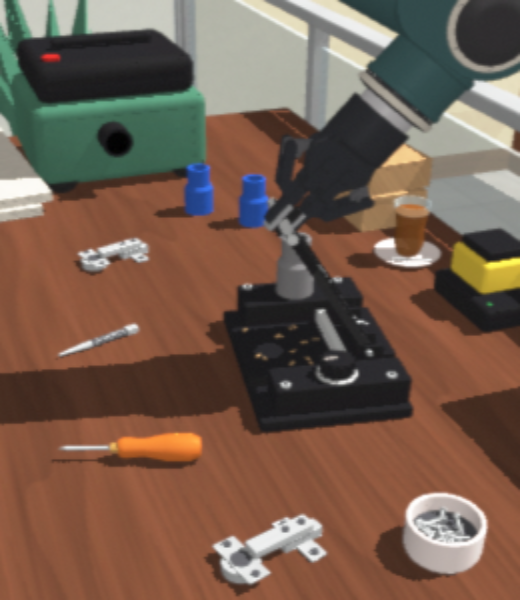

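The view shows the fingers on the bar at (285,220), the plate tilted open and the adaptor seated on its port at (295,275). Everything is still, and the bystanders have not moved. I hand in.

```bash
python3 -c "
from rig import bot
print(bot.hand_in())"
```

```text
the job is handed in; nothing more can be done
None
```

I pushed the grey adaptor down onto the dust port and let go of it. Then I gripped the guide plate's bar, lifted the plate slowly to about 60°, and handed the job in at about 12 s while still holding it. The hand-in reported no verdict.

**Adaptor:** it bottomed out at the expected height with about 20 N of push. After release its top rim measured 134.8 mm (135 expected), with the centre about 1 mm from the axis. In the last side view the rim was within about 1 to 2 mm of its seated height and position. The adaptor was blocked from view in the last top picture, so I did not re-check it from there.

**Guide plate:** from the arm's pose, the bar is at 59.8°, the arm is still (joint speeds under 0.002 rad/s) and the measured force is about 15 N. A rough fit to only 77 depth points on the plate gave 57.4°. The two readings disagree slightly, but both are within the allowed 54 to 66°.

**Other items:** in the side view the hinges, bradawl, nail set and ramekin were within about 1 mm of where they started. In the top view the arm hid the nail set, and the other four agreed to about 3 mm.

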